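# Seat the tube tray on its locating pins and close the retaining clip

## Robot

A 7-joint arm with a two-finger parallel gripper is mounted at the origin on the work surface. World frame = base frame: x ahead of the robot, y to its left, z up, the work surface at z = 0. Lengths are in m, angles in rad, forces in N, time in s.
With the tool pointing down it reaches from about 0.425 to 0.925 m from the base axis. Payload 6.8 kg.
Tool frame: the origin (TCP) lies at the very end of the fingers, on their centre line; the grasp point (between the pads) lies 19 mm behind it; z points along the fingers, y is the line along which they close (so a half turn about z gives the same grasp; the last joint's range is limited). The gripper opens to 85 mm and grips with 20 to 120 N. Pads are 22 mm wide; open, the fingers measure 114 mm over their backs; the gripper's body (76 mm by 85 mm) begins 54 mm behind the grasp point. The pads swing forward as they close: fully open they stand 13 mm farther back than shut.
Start: joints at [1.227, 0.477, 0.022, 1.555, -0.011, 1.109, -0.083], TCP at [0.158, -0.656, 0.231] pointing down, gripper open.
Joint ranges: [-2.96, 2.96], [-0.34, 2.1], [-1.41, 1.46], [0.24, 2.44], [-1.37, 4.51], [0.17, 1.92], [-2.96, 2.96]. Speed limits (rad/s): [2.39, 2.39, 3.14, 3.14, 3.14, 3.14, 3.14].

## Interface

Orientations are given as a unit quaternion [w, x, y, z].
In Python, from station import bot gives the robot as it stands.
- The arm moves only by the tool apply_moves, never from a script. Its argument "deltas" is a list of rows, each a list of 3 entries, a list of its own where there are three numbers: the closure, from 0 (fully open) to 1 (shut), then the shift along the tool's x, y, z in units of 0.2 m (1.0 is 0.2 m), then the turn about the tool's z in units of 2 pi rad (1.0 is 2 pi rad). A call has 1 to 12 rows; each row is the pose to reach, as a shift and turn from the pose commanded when the call began, along the tool's axes at that moment, turning the shorter way round; what a row does not reach only later rows make up. A row lasts 1/10 s, in which the tool goes at most 50 mm and 8.59 degrees, less where a joint would pass 70% of its speed; a pose out of reach is approached as far as the arm can. A call with a number of a shift or a turn outside -1 to 1 is refused whole. A call with a gripper value outside its range is refused whole. The fingers move at their own pace and stop on an object; "squeeze" is the grip in N (left out, the last holds). Time passes only in rows, so rows that repeat a pose let the fingers close. It gives the time, the measured TCP pose, the force, the opening and the grip force at its end, in the units of the state.
- bot.get_obs(): the state, without advancing time (a new reading comes with each control period).
- bot.read_camera(name): name is "scene" or "top" or "wrist"; returns a dict with "color" (420x560x3 uint8, red, green, blue), "intrinsics" (3x3 intrinsics, pixels), "pose" (4x4, takes a point from camera to world coordinates); the wrist camera has in their place "hand_eye" (4x4, takes a point from camera to tool coordinates, whose origin is the TCP and whose axes are the flange's). Camera axes: x right, y down, z forward; pixel columns grow to the right and rows downward; lengths in m; the calibration is good to about 2 mm. A picture is of the moment at which its call begins: read the wrist's pose just before it. There is no depth.
- bot.hand_in(): hands the job in; it is judged then, once.
Trained networks look in a picture, given as the dict that the camera call returned (one of the last four; its "shot" number tells which), for a name from the list of things; names that differ only in an ending like _2 or _b are one class to them, and where a whole thing is asked for, a point or a joint stands for the part that bears it (a point fixed in the world has none). Each returns a list of dicts, best first, with "confidence" (0 to 1); they miss things now and then, are a little off and sometimes report something else, mostly with a low value. They report only what shows in the picture. A call takes as long as a camera call. They do not tell look-alikes from the thing itself.
- bot.look_for(picture, target): "point" ([x, y, z] in m, in world coordinates, good to about 4 mm: the middle of the surface that is visible of it).
The state is a dict: "t": time; "q": joint angles; "joint_vel": joint speeds; "joint_torque": joint torques, N m; "eef_pos": TCP position; "tool_rot": TCP orientation; "contact_force": force on the tool from outside, world axes, zero at the start; "torque": the same for the moment, N m; "gripper_width": opening from 0.0 (shut) to 1.0 (fully open); "grasp_force": force on a finger pad.
Only numpy, scipy, OpenCV 4.12 (cv2) and the standard library are available. Lean on these libraries where they do the work, as an engineer would, in place of code of your own. Each camera call takes 0.05 s, during which the arm holds its last target. There are 200 camera calls.

## Task

The white tube tray on the cold stage is sitting askew, with its far side propped up on the stage's two locating pins. Without picking it up, nudge it sideways and away from you with your fingertips until its two locating holes drop over the pins and it lies flat on the cold plate; then push the small retaining clip round until it points straight across the tray's far edge. Leave the vials, tools and everything else where they stand.

Things in the scene. Friction and masses are not known exactly. Their poses are not given: they have to be found in the camera images.
- stage: The fixed cold stage: finned aluminium heat sink under a flat cold plate, 150 mm (its x) by 200 mm (its y), top face 34 mm above the table. Origin at table level under the cold plate's middle; x points to the far side (away from the robot, give or take its yaw), y to its left. The seated tray is centred on it and square with it: bare margin 30 mm front and back, 25 mm left and right
- tray: Tube tray: loose white plastic plate 90 mm (its x) by 150 mm (its y) by 12 mm, about 0.25 kg. Origin at the centre of its underside; seated, its axes are the stage's and its origin 34 mm above the table. It starts 7 to 15 mm short of its seat towards the front, up to 14 mm to the left or right, turned up to 6 degrees, front edge on the cold plate, far part propped on the pins, leaning 6 degrees
- tray_hole (a point): Centre of the tray's round locating hole (through, 10 mm diameter) at its underside: 16 mm to the far side and 52 mm to the left of the tray's origin
- tray_slot (a point): Centre of the tray's locating slot (through, 10 mm along the tray's x and 14 mm along its y) at its underside: 16 mm to the far side and 52 mm to the right of the tray's origin
- pin_left (a point): Top centre of the left locating pin (steel, 8 mm diameter, standing 8 mm above the cold plate, tapering over its upper 4 mm to 4 mm diameter): 16 mm to the far side and 52 mm to the left of the stage's origin. It belongs in the round hole
- pin_right (a point): Top centre of the right locating pin, the same, 52 mm to the right. It belongs in the slot
- clip (a joint): Angle of the clip (rad), a white bar on an upright post. At 0 it points to the stage's left, along the tray's far edge; it turns anticlockwise seen from above to a stop at 1.57, where it points at the robot, across the edge. Starts at -0.4 to 0.15, stays where left (about 1.2 N at the peg). Bar 12 mm wide, its end 33 mm from the axis, 14 to 19 mm above the cold plate: 2 mm over a seated tray
- clip_axis (a point): The clip's upright turning axis, at the level of the cold plate's top face, 60 mm to the far side of the stage's origin (post 14 mm diameter)
- clip_peg (a point): Top centre of the clip's upright finger peg (9 mm diameter, from 19 to 33 mm above the cold plate), 25 mm from the clip's axis
- vial_a: Small capped glass vial, 12 mm diameter, 33 mm high, standing loose on the far right corner of the cold plate. Origin under its middle. Leave it alone
- thumbscrew: Loose thumbscrew standing on its head, 16 mm diameter, 22 mm high, on the far left corner of the cold plate. Origin under its middle. Leave it alone
- vial_b: Small capped glass vial like the other, standing on the table to the right of the stage. Leave it alone
- tube_rack: Small white tube rack, 75 by 50 by 44 mm high, on the table to the left of the stage. Origin under its middle. Leave it alone
- reagent: Amber bottle, 44 mm diameter, 85 mm high, on the table to the left. Origin under its middle. Leave it alone
- driver: Screwdriver, 160 mm long, lying on the table to the right. Leave it alone
- dish: Shallow glass dish, 90 mm diameter, 14 mm high, on the table to the right. Leave it alone
Not all that is in view belongs to the job. What is shaped like the tray but orange is not meant.

How it is judged:
By the outcome, as a careful person would: the job done as asked, in the order asked, and still so for the second after the job is handed in, with the robot touching nothing.
It also fails if it takes over 67 s, if anything falls off the work surface, if the arm or the gripper's body presses on something with over 40 N, if the wrist force passes 120 N, or if a joint passes its speed limit or range.

## Working session

There is one attempt and no reset: what is moved stays moved. The work goes in short steps, Python scripts to look and compute and a tool call to move; the robot and the scene stay as the last step left them, time stands still between calls to the robot, and variables do not carry over. Pictures are saved under pics/ and viewed, at most 10 in all, crops included, and the job is handed in when it is done.

Besides the shell and the picture viewer there is one more tool, called after "Request:" in YAML: its name, and indented under it one key for each argument. apply_moves: Moves the arm, as the interface text tells. Its arguments: {"type":"object","properties":{"deltas":{"type":"array","items":{"type":"array"}},"squeeze":{"type":"number"}},"required":["deltas"]}

```bash
mkdir -p pics; ls; cat > h.py <<'E'
from station import bot
import numpy as np, cv2
def save(p,n): cv2.imwrite('pics/'+n,p['color'][:,:,::-1])
E
python3 - <<'E'
from h import *
o=bot.get_obs(); print(o['eef_pos'],o['tool_rot'],o['t'],o['gripper_width'])
ims=[]
for c in('scene','top'):
    p=bot.read_camera(c); ims.append(p['color'])
    np.savez(c+'.npz',K=p['intrinsics'],P=p['pose'],c=p['color'])
    print(c,p['intrinsics'].round(1).tolist(),np.array(p['pose']).round(3).tolist())
    for t in['stage','tray','tray_hole','tray_slot','pin_left','pin_right','clip','clip_axis','clip_peg','vial_a','thumbscrew']:
        try: print(t,[(np.round(d['point'],3).tolist(),round(d['confidence'],2)) for d in bot.look_for(p,t)[:3]])
        except Exception as e: print(t,e)
    save(p,c+'0.png')
E
```

```text
pics
[ 0.15754469 -0.65574967  0.23034725] [-8.76590798e-04  9.93052878e-01  1.17665528e-01 -1.89073284e-04] 0.0 1.0032885628928976
scene [[393.0, 0.0, 277.4], [0.0, 393.0, 210.9], [0.0, 0.0, 1.0]] [[-0.454, 0.77, -0.447, 0.866], [0.891, 0.392, -0.229, 0.209], [-0.001, -0.503, -0.864, 0.698], [0.0, 0.0, 0.0, 1.0]]
stage [([0.602, 0.116, 0.035], 0.73)]
tray [([0.352, 0.041, 0.01], 0.96), ([0.366, -0.17, 0.012], 0.96), ([0.366, 0.255, 0.014], 0.81)]
tray_hole [([0.365, -0.171, 0.011], 0.86), ([0.346, 0.039, 0.012], 0.83), ([0.366, 0.255, 0.014], 0.76)]
tray_slot [([0.345, 0.046, 0.014], 0.94), ([0.559, 0.087, 0.053], 0.71), ([0.366, -0.168, 0.012], 0.57)]
pin_left [([0.598, 0.118, 0.034], 0.87)]
pin_right [([0.6, 0.113, 0.036], 0.62)]
clip [([0.623, 0.109, 0.051], 0.73), ([0.709, -0.065, 0.008], 0.37)]
clip_axis [([0.602, 0.113, 0.036], 0.88)]
clip_peg [([0.62, 0.112, 0.053], 0.72), ([0.707, -0.066, 0.009], 0.64)]
vial_a [([0.63, 0.021, 0.057], 0.54), ([0.545, -0.065, 0.022], 0.37)]
thumbscrew [([0.615, 0.188, 0.042], 0.65), ([0.6, 0.116, 0.036], 0.15)]
top [[529.6, 0.0, 279.2], [0.0, 529.6, 209.2], [0.0, 0.0, 1.0]] [[-0.012, -0.996, 0.091, 0.46], [-1.0, 0.014, 0.021, 0.04], [-0.022, -0.09, -0.996, 1.022], [0.0, 0.0, 0.0, 1.0]]
stage [([0.589, 0.105, 0.031], 0.94)]
tray [([0.345, 0.036, 0.011], 0.91), ([0.358, -0.174, 0.011], 0.9), ([0.55, 0.082, 0.053], 0.56)]
tray_hole [([0.344, 0.037, 0.01], 0.79), ([0.36, -0.177, 0.013], 0.71), ([0.36, 0.254, 0.017], 0.66)]
tray_slot [([0.345, 0.038, 0.012], 0.98), ([0.358, 0.25, 0.013], 0.68), ([0.358, -0.173, 0.009], 0.66)]
pin_left [([0.588, 0.104, 0.035], 0.75)]
pin_right [([0.587, 0.106, 0.036], 0.85)]
clip []
clip_axis [([0.591, 0.097, 0.036], 0.65)]
clip_peg [([0.624, 0.109, 0.055], 0.47)]
vial_a [([0.624, 0.018, 0.068], 0.43)]
thumbscrew [([0.544, -0.06, 0.033], 0.47), ([0.589, 0.104, 0.031], 0.33)]
```

```bash
python3 - <<'E'
from h import *
a=np.load('scene.npz')['c'];b=np.load('top.npz')['c']
# stage crop enlarged from top : project
for n in('scene','top'):
    d=np.load(n+'.npz');R=d['P'][:3,:3];t=d['P'][:3,3]
    c=R.T@(np.array([.56,.09,.045])-t);u=d['K']@c;u=u[:2]/u[2];print(n,u)
    x,y=int(u[0])-100,int(u[1])-75
    cr=d['c'][max(y,0):y+150,max(x,0):x+200];print('crop origin',x,y)
    cv2.imwrite(f'pics/{n}_crop.png',cv2.resize(cr[:,:,::-1],None,fx=4,fy=4,interpolation=cv2.INTER_CUBIC))
E
```

```text
scene [295.76222698 235.52126051]
crop origin 195 160
top [263.02202389 203.49925757]
crop origin 163 128
```

View pics/scene0.png

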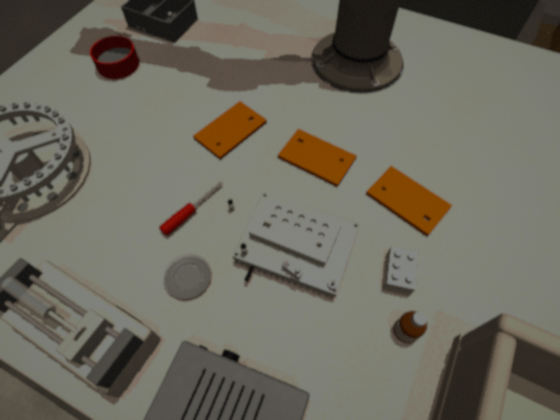

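View pics/top_crop.png

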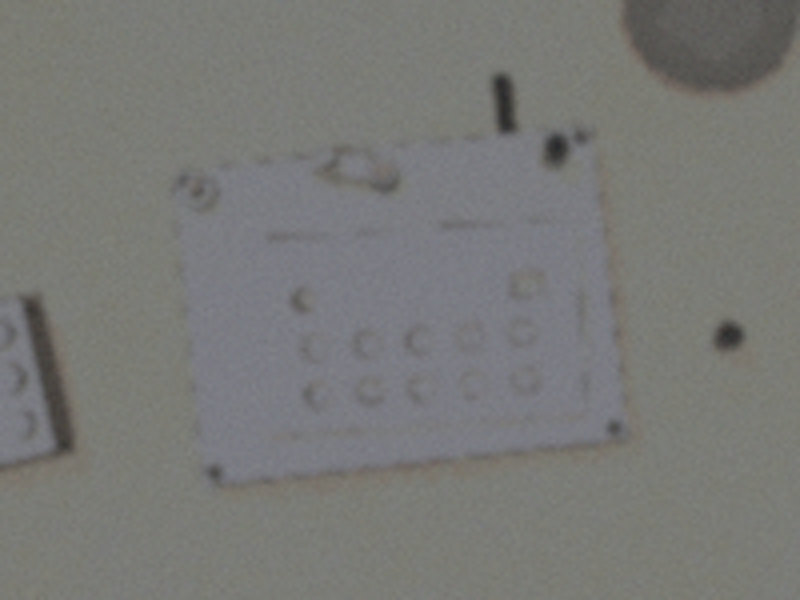

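The scene picture shows the stage near (297,240) carrying the white tray. The three look-alike plates at (230,129), (317,157) and (408,200) are orange, so the tray on the stage is the one meant. The top crop shows the stage corners (178,172), (597,130), (628,437), (205,485), the hole at (303,300), the slot at (527,285), and the clip bar running from about (387,180) to (322,170).

```bash
cat >> h.py <<'E'
def ray(K,P,uv,z):
    d=P[:3,:3]@np.linalg.inv(K)@np.array([*uv,1.]);t=P[:3,3]
    return t+d*(z-t[2])/d[2]
E
python3 - <<'E'
from h import *
d=np.load('top.npz');f=lambda u,v,z:ray(d['K'],d['P'],(163+(u+.5)/4-.5,128+(v+.5)/4-.5),z)
FL,FR,BR,BL=[f(*p,.034) for p in[(178,172),(597,130),(628,437),(205,485)]]
c=(FL+FR+BR+BL)/4; ex=(FL+FR-BL-BR)/2; ey=(FL+BL-FR-BR)/2
yaw=np.mean([np.arctan2(ex[1],ex[0]),np.arctan2(-ey[0],ey[1])])
print('stage',c,'yaw deg',np.degrees(yaw),np.linalg.norm(ex),np.linalg.norm(ey))
R=np.array([[np.cos(yaw),np.sin(yaw)],[-np.sin(yaw),np.cos(yaw)]])
for n,u,v,z in[('hole',303,300,.053),('slot',527,285,.053),('tFL',268,237,.055),('tFR',582,220,.055),('tBR',585,412,.046),('tBL',283,436,.046),('axis',387,180,.053),('bar',320,170,.053),('thumb',198,190,.05),('vial',556,152,.06)]:
    p=f(u,v,z);print(n,p.round(4),'in stage mm',(R@(p-c)[:2]*1000).round(1))
E
```

```text
stage [0.56042606 0.09054328 0.034     ] yaw deg 5.060496311384203 0.1468863102109612 0.1987488225968228
hole [0.5614 0.135  0.053 ] in stage mm [ 4.9 44.2]
slot [0.5669 0.0318 0.053 ] in stage mm [  1.3 -59.1]
tFL [0.5907 0.1509 0.055 ] in stage mm [35.4 57.4]
tFR [0.5964 0.0061 0.055 ] in stage mm [ 28.4 -87.3]
tBR [0.5085 0.0059 0.046 ] in stage mm [-59.2 -79.8]
tBL [0.4992 0.1453 0.046 ] in stage mm [-56.1  59.9]
axis [0.6167 0.0958 0.053 ] in stage mm [56.5  0.3]
bar [0.6219 0.1269 0.053 ] in stage mm [64.4 30.7]
thumb [0.6139 0.184  0.05  ] in stage mm [61.5 88.4]
vial [0.6274 0.0176 0.06  ] in stage mm [ 60.3 -78.5]
```

Request:
apply_moves:
  deltas:
    - [0.0, [0.2, -0.2, 0], 0]
    - [0.0, [0.45, -0.45, 0], 0]
    - [0.0, [0.7, -0.7, 0], 0]
    - [0.0, [0.9, -1.0, 0], 0]
    - [0.0, [0.9, -1.0, 0], 0]

```text
t: 1.7
eef_pos: [0.2787, -0.4358, 0.2315]
tool_rot: [0.0, 0.993, 0.118, 0.0]
contact_force: [2.3, 0.2, 0.7]
gripper_width: 1.004
grasp_force: 0.0
```

Request:
apply_moves:
  deltas:
    - [0.0, [0.25, -0.25, 0], 0.0235]
    - [0.0, [0.5, -0.5, 0], 0.0235]
    - [0.0, [0.75, -0.75, 0], 0.0235]
    - [0.0, [0.85, -0.95, 0], 0.0235]
    - [0.0, [0.85, -0.95, 0], 0.0235]

```text
t: 2.2
eef_pos: [0.3953, -0.2206, 0.2317]
tool_rot: [0.0, 0.999, 0.044, 0.0]
contact_force: [-0.2, -0.2, 0.2]
gripper_width: 0.999
grasp_force: 0.0
```

Request:
apply_moves:
  deltas:
    - [0.0, [0.25, -0.25, 0], 0]
    - [0.0, [0.4, -0.5, 0], 0]
    - [0.0, [0.4, -0.75, 0], 0]
    - [0.0, [0.4, -1.0, 0], 0]
    - [0.0, [0.4, -1.0, 0], 0]
    - [0.0, [0.4, -1.0, 0], 0]

```text
t: 2.8
eef_pos: [0.4568, -0.0118, 0.2317]
tool_rot: [-0.001, 0.999, 0.048, 0.001]
contact_force: [-0.2, 0.4, -0.4]
gripper_width: 1.0
grasp_force: 0.0
```

```bash
python3 - <<'E'
from h import *
o=bot.get_obs();p=bot.read_camera('wrist');save(p,'w1.png')
print(o['t'],o['eef_pos'],o['tool_rot'],np.round(p['hand_eye'],3).tolist(),p['intrinsics'].tolist())
E
```

```text
2.8 [ 0.45676092 -0.01180405  0.23172507] [-5.42459739e-04  9.98862460e-01  4.76785135e-02  5.00688900e-04] [[-0.001, -0.965, -0.262, 0.067], [1.0, -0.001, -0.0, -0.001], [-0.0, -0.262, 0.965, -0.143], [0.0, 0.0, 0.0, 1.0]] [[309.9452275632593, 0.0, 280.4024009332346], [0.0, 309.9452275632593, 207.13399140952293], [0.0, 0.0, 1.0]]
```

View pics/w1.png

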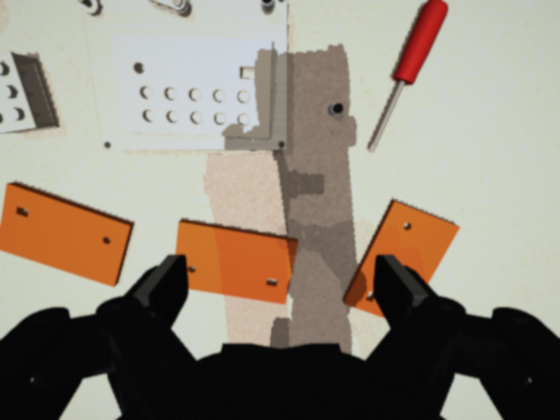

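The wrist view shows the stage front corners at about (101,151) and (288,149). The hole is at (139,68), the slot at (247,72), and vial_b at (337,108) just right of the stage.

```bash
cat >> h.py <<'E'
from scipy.spatial.transform import Rotation as Ro
def wpose(o,p):
    T=np.eye(4);q=o['tool_rot'];T[:3,:3]=Ro.from_quat([q[1],q[2],q[3],q[0]]).as_matrix();T[:3,3]=o['eef_pos']
    return T@np.array(p['hand_eye'])
YAW=np.radians(5.06);C=np.array([.5604,.0905])
def st(p): 
    c,s=np.cos(YAW),np.sin(YAW);return np.array([[c,s],[-s,c]])@(np.array(p)[:2]-C)*1000
def look(name):
    o=bot.get_obs();p=bot.read_camera('wrist');save(p,name)
    np.savez(name+'.npz',K=p['intrinsics'],P=wpose(o,p),c=p['color']);print(o['t'],o['eef_pos'],'tcp in stage',st(o['eef_pos']))
    return o,p
E
python3 - <<'E'
from h import *
o=bot.get_obs();p=bot.read_camera('wrist');P=wpose(o,p);K=p['intrinsics']
for n,u,v,z in[('BL',101,151,.034),('BR',288,149,.034),('hole',139,68,.053),('slot',247,72,.053),('vialb top',338,108,.033)]:
    w=ray(K,P,(u,v),z);print(n,w.round(4),st(w).round(1))
E
```

```text
BL [0.4761 0.1842 0.034 ] [-75.7 100.8]
BR [ 0.4968 -0.0178  0.034 ] [ -72.9 -102.3]
hole [0.5614 0.1326 0.053 ] [ 4.7 41.9]
slot [0.5673 0.0292 0.053 ] [  1.5 -61.7]
vialb top [ 0.5438 -0.0661  0.033 ] [ -30.3 -154.5]
```

Request:
apply_moves:
  deltas:
    - [1.0, [0.2, 0.115, 0], 0]
    - [1.0, [0.4, 0.115, 0.1], 0]
    - [1.0, [0.51, 0.115, 0.3], 0]
    - [1.0, [0.51, 0.115, 0.5], 0]
    - [1.0, [0.51, 0.115, 0.7], 0]
    - [1.0, [0.51, 0.115, 0.7], 0]

```text
t: 3.5
eef_pos: [0.5561, -0.0326, 0.0861]
tool_rot: [0.0, 0.999, 0.043, -0.005]
contact_force: [-2.0, -0.3, 0.4]
gripper_width: 0.003
grasp_force: 0.0
```

```bash
python3 - <<'E'
from h import *
look('w2.png')
E
```

```text
3.5 [ 0.55610638 -0.03263481  0.0861473 ] tcp in stage [ -15.1372411  -122.27624593]
```

View pics/w2.png

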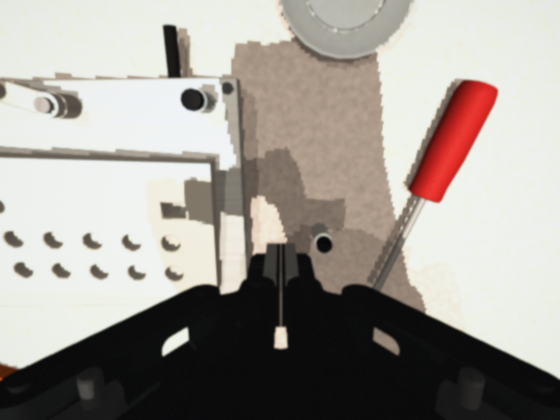

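Request:
apply_moves:
  deltas:
    - [1.0, [0, -0.04, 0.1], 0]
    - [1.0, [0, -0.05, 0.2], 0]
    - [1.0, [0, -0.05, 0.22], 0]
    - [1.0, [0, -0.06, 0.22], 0]
    - [1.0, [0, -0.06, 0.22], 0]

```text
t: 4.05
eef_pos: [0.5606, -0.0184, 0.0492]
tool_rot: [0.0, 0.999, 0.044, 0.001]
contact_force: [0.3, 0.9, 0.2]
gripper_width: 0.002
grasp_force: 0.0
```

```bash
python3 - <<'E'
from h import *
look('w3.png')
E
```

```text
4.05 [ 0.56058227 -0.01840826  0.04921099] tcp in stage [  -9.42403237 -108.49990891]
```

View pics/w3.png

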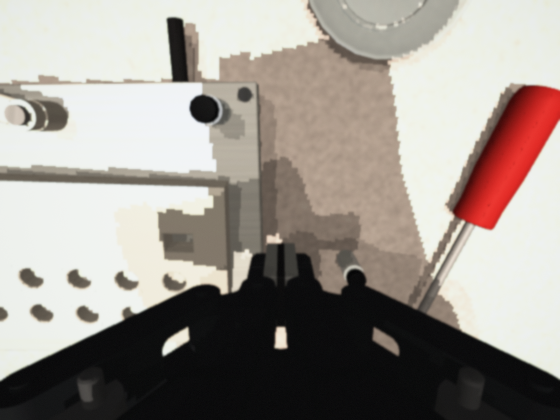

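Request:
apply_moves:
  deltas:
    - [1.0, [0, -0.01, 0.035], 0]
    - [1.0, [0, -0.03, 0.035], 0]
    - [1.0, [0, -0.06, 0.035], 0]
    - [1.0, [0, -0.075, 0.035], 0]
    - [1.0, [0, -0.085, 0.035], 0]
    - [1.0, [0, -0.095, 0.035], 0]
    - [1.0, [0, -0.1, 0.035], 0]
    - [1.0, [0, -0.1, 0.035], 0]

```text
t: 4.9
eef_pos: [0.5575, 0.0019, 0.0403]
tool_rot: [-0.0, 0.999, 0.044, 0.0]
contact_force: [0.6, -0.7, -0.4]
gripper_width: -0.002
grasp_force: 0.3
```

```bash
python3 - <<'E'
from h import *
o,p=look('w4.png')
for t in['tray_slot','tray','vial_a','clip_axis']:
    print(t,[(st(d['point']).round(1).tolist(),round(d['confidence'],2)) for d in bot.look_for(p,t)[:2]])
E
```

```text
4.9 [0.55752687 0.00187463 0.0403373 ] tcp in stage [-10.678599   -88.02658115]
tray_slot [([0.0, -10.9], 0.78)]
tray [([-1.6, -6.3], 0.69)]
vial_a [([-24.6, -148.6], 0.73), ([60.7, -77.1], 0.7)]
clip_axis [([43.7, -36.8], 0.89)]
```

View pics/w4.png

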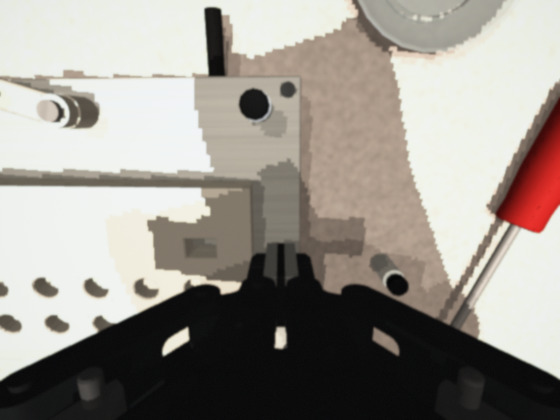

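```bash
python3 - <<'E'
from h import *
for n,l in[('w3.png',[('slot',178,241,.053),('tFR',227,184,.055),('stFR',259,83,.034),('stR',262,240,.034)]),('w4.png',[('slot',200,248,.053),('tFR',251,186,.055),('stFR',299,77,.034),('stR',300,235,.034),('clipaxis?',52,110,.06)])]:
    d=np.load(n+'.npz')
    for m,u,v,z in l: print(n,m,st(ray(d['K'],d['P'],(u,v),z)).round(1))
E
```

```text
w3.png slot [  2.5 -57.9]
w3.png tFR [ 30.6 -83.1]
w3.png stFR [ 75.7 -97. ]
w3.png stR [ -4.4 -97.1]
w4.png slot [  1.3 -50.3]
w4.png tFR [ 30.2 -74.3]
w4.png stFR [ 75.8 -95.1]
w4.png stR [  0.5 -96.7]
w4.png clipaxis? [60.7  0.3]
```

Request:
apply_moves:
  deltas:
    - [1.0, [0, 0.06, 0], 0]
    - [1.0, [0, 0.06, -0.15], 0]
    - [1.0, [0, 0.0, -0.4], 0]
    - [0.3, [-0.2, -0.2, -0.6], 0]
    - [0.0, [-0.375, -0.43, -0.6], 0]
    - [0.0, [-0.375, -0.43, -0.6], 0]
    - [0.0, [-0.375, -0.43, -0.6], 0]

```text
t: 5.85
eef_pos: [0.4733, 0.0831, 0.1613]
tool_rot: [-0.0, 0.999, 0.046, 0.0]
contact_force: [0.5, -0.3, -0.1]
gripper_width: 0.679
grasp_force: 0.0
```

```bash
python3 - <<'E'
from h import *
o,p=look('w5.png')
E
```

```text
5.85 [0.4733214  0.08306238 0.16131277] tcp in stage [-87.39523593   0.27160382]
```

View pics/w5.png

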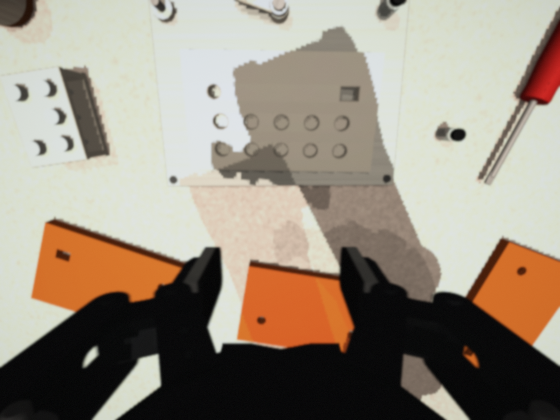

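The wrist view shows the hole at (215,91), the slot at (349,94), the stage's front screws at (173,180) and (386,179), and the clip post at (280,12). The tray is about 2 mm to the right of centre and turned slightly.

```bash
python3 - <<'E'
from h import *
d=np.load('w5.png.npz');g=cv2.cvtColor(d['c'],cv2.COLOR_RGB2GRAY)
def blob(u,v,r,z,n):
    w=g[v-r:v+r+1,u-r:u+r+1].astype(float);m=np.median(w);k=np.clip(m-25-w,0,None)
    yy,xx=np.mgrid[v-r:v+r+1,u-r:u+r+1];c=((k*xx).sum()/k.sum(),(k*yy).sum()/k.sum())
    print(n,np.round(c,1),st(ray(d['K'],d['P'],c,z)).round(1))
blob(173,180,6,.034,'screwL');blob(386,179,6,.034,'screwR')
for n,u,v,z in[('hole',215,91,.053),('slot',349,94,.053),('post',281,12,.06),('stL60',155,60,.034),('stR60',402,60,.034)]:print(n,st(ray(d['K'],d['P'],(u,v),z)).round(1))
for r in (50,75,110,140): print(r,'L',g[r,145:195].tolist());print(r,'R',g[r,370:415].tolist())
E
```

```text
screwL [172.9 179.3] [-69.1  96.7]
screwR [386.4 178.2] [-67.3 -91.8]
hole [ 2.7 52. ]
slot [  0.9 -50.5]
post [54.1  1.8]
stL60 [ 27.6 102.6]
stR60 [ 28.4 -95.4]
50 L [221, 220, 220, 220, 220, 220, 219, 217, 215, 217, 220, 221, 223, 222, 222, 222, 222, 222, 222, 222, 222, 222, 222, 222, 222, 222, 222, 222, 222, 222, 222, 222, 223, 223, 223, 223, 223, 223, 223, 224, 224, 224, 223, 223, 221, 221, 222, 222, 222, 224]
50 R [220, 221, 222, 221, 221, 222, 222, 222, 221, 222, 222, 222, 221, 221, 221, 221, 221, 221, 221, 221, 222, 221, 221, 221, 221, 221, 221, 221, 221, 221, 221, 221, 220, 217, 212, 212, 217, 221, 221, 221, 220, 221, 221, 221, 220]
75 L [222, 222, 222, 221, 218, 217, 217, 219, 220, 220, 218, 216, 220, 223, 224, 224, 224, 224, 223, 224, 224, 224, 224, 224, 224, 224, 224, 224, 224, 224, 224, 224, 224, 224, 224, 224, 224, 224, 225, 225, 225, 225, 225, 225, 225, 225, 225, 225, 225, 225]
75 R [177, 201, 219, 224, 225, 225, 225, 225, 225, 225, 225, 225, 224, 224, 224, 224, 224, 224, 224, 223, 223, 223, 223, 223, 223, 224, 224, 222, 223, 224, 222, 219, 215, 216, 221, 221, 221, 222
[... 314 characters left out ...]
, 146, 147, 146, 156, 180, 208, 222, 224, 225, 225, 225, 225, 225, 225, 225, 225, 225, 225, 225, 225, 224, 224, 225, 225, 224, 221, 219, 221, 224, 225, 225, 224, 223, 223, 222, 222, 222, 222, 223, 224, 223, 223]
140 L [225, 225, 224, 224, 223, 223, 223, 223, 224, 224, 223, 221, 221, 222, 224, 224, 223, 221, 221, 224, 225, 225, 226, 226, 226, 225, 225, 226, 226, 225, 225, 226, 225, 226, 226, 226, 225, 226, 226, 225, 226, 226, 226, 227, 227, 227, 227, 227, 226, 227]
140 R [146, 145, 144, 141, 136, 135, 134, 134, 133, 133, 135, 144, 166, 196, 217, 224, 225, 225, 225, 225, 224, 225, 225, 225, 224, 222, 218, 219, 223, 224, 224, 224, 225, 225, 225, 225, 225, 224, 224, 224, 224, 224, 225, 224, 225]
```

Request:
apply_moves:
  deltas:
    - [1.0, [0.2, 0.25, 0], 0]
    - [1.0, [0.44, 0.49, 0], 0]
    - [1.0, [0.44, 0.5, 0.25], 0]
    - [1.0, [0.44, 0.5, 0.45], 0]
    - [1.0, [0.44, 0.5, 0.6], 0]
    - [1.0, [0.44, 0.5, 0.6], 0]
    - [1.0, [0.44, 0.47, 0.6], 0]
    - [1.0, [0.44, 0.44, 0.6], 0]
    - [1.0, [0.44, 0.43, 0.6], 0]
    - [1.0, [0.44, 0.422, 0.6], 0]
    - [1.0, [0.44, 0.417, 0.6], 0]
    - [1.0, [0.44, 0.417, 0.6], 0]

```text
t: 7.1
eef_pos: [0.571, 0.005, 0.0412]
tool_rot: [0.0, 0.999, 0.044, 0.001]
contact_force: [1.2, -2.3, 1.9]
gripper_width: -0.001
grasp_force: 0.9
```

Request:
apply_moves:
  deltas:
    - [1.0, [0, 0.06, 0], 0]
    - [1.0, [0, 0.06, -0.15], 0]
    - [1.0, [-0.1, 0.0, -0.4], 0]
    - [0.3, [-0.3, -0.2, -0.6], 0]
    - [0.0, [-0.44, -0.417, -0.6], 0]
    - [0.0, [-0.44, -0.417, -0.6], 0]
    - [0.0, [-0.44, -0.417, -0.6], 0]

```text
t: 7.8
eef_pos: [0.4732, 0.0831, 0.1611]
tool_rot: [-0.0, 0.999, 0.046, 0.0]
contact_force: [0.4, -0.5, 0.6]
gripper_width: 0.681
grasp_force: 0.0
```

```bash
cat > meas.py <<'E'
from h import *
def track(name,ref='w5.png',pts=dict(screwL=(173,180,.034),screwR=(386,179,.034),hole=(215,91,.053),slot=(349,94,.053),w1=(221,121,.05),w2=(342,123,.05),w3=(221,150,.048),w4=(339,151,.048))):
    a=np.load(ref+'.npz');b=np.load(name+'.npz')
    ga,gb=[cv2.cvtColor(x['c'],cv2.COLOR_RGB2GRAY) for x in(a,b)]
    for n,(u,v,z) in pts.items():
        t=ga[v-9:v+10,u-10:u+11];s=gb[max(v-30,0):v+31,u-31:u+32]
        r=cv2.matchTemplate(s,t,cv2.TM_CCOEFF_NORMED);_,m,_,l=cv2.minMaxLoc(r)
        uv=(u-31+l[0]+10,max(v-30,0)+l[1]+9)
        print(n,uv,round(m,2),'before',st(ray(a['K'],a['P'],(u,v),z)).round(1),'now',st(ray(b['K'],b['P'],uv,z)).round(1))
E
python3 - <<'E'
from meas import *
look('w6.png');track('w6.png')
E
```

```text
7.8 [0.47320043 0.08306685 0.16105516] tcp in stage [-87.5153399    0.28672456]
screwL (173, 180) 1.0 before [-69.7  96.6] now [-69.9  96.6]
screwR (386, 179) 1.0 before [-68.  -91.5] now [-68.2 -91.4]
hole (212, 92) 0.97 before [ 2.7 52. ] now [ 1.7 54.3]
slot (346, 95) 0.95 before [  0.9 -50.5] now [ -0.  -48.2]
w1 (218, 122) 0.95 before [-19.4  48.9] now [-20.4  51.3]
w2 (339, 124) 0.93 before [-20.5 -46.9] now [-21.5 -44.5]
w3 (220, 151) 0.91 before [-42.2  50.4] now [-43.2  51.2]
w4 (337, 152) 0.95 before [-42.6 -46.1] now [-43.6 -44.4]
```

Request:
apply_moves:
  deltas:
    - [0.0, [-0.03, -0.012, 0.2], 0]
    - [0.0, [-0.03, -0.012, 0.42], 0]
    - [0.0, [-0.03, -0.012, 0.6], 0]
    - [0.0, [-0.03, -0.012, 0.67], 0]
    - [0.0, [-0.03, -0.012, 0.68], 0]
    - [0.0, [0.03, -0.012, 0.68], 0]
    - [0.0, [0.07, -0.012, 0.68], 0]
    - [0.0, [0.09, -0.012, 0.68], 0]
    - [0.0, [0.105, -0.012, 0.68], 0]
    - [0.0, [0.12, -0.012, 0.68], 0]
    - [0.0, [0.12, -0.012, 0.68], 0]

```text
t: 8.95
eef_pos: [0.4994, 0.0854, 0.0246]
tool_rot: [-0.0, 0.999, 0.044, 0.0]
contact_force: [-0.1, -0.2, 0.6]
gripper_width: 1.005
grasp_force: 0.2
```

```bash
python3 - <<'E'
from h import *
look('w7.png')
E
```

```text
8.95 [0.49938839 0.08537937 0.02463359] tcp in stage [-61.22547067   0.2804837 ]
```

View pics/w7.png

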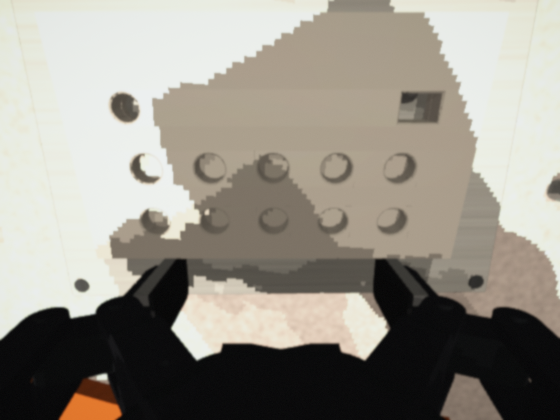

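The fingers stand at the tray's front edge (about row 258), with the hole at (125,106) and the slot at (420,106). I'll push on in 1 mm steps.

Request:
apply_moves:
  deltas:
    - [0.0, [0.005, 0, 0], 0]
    - [0.0, [0.01, 0, 0], 0]
    - [0.0, [0.015, 0, 0], 0]
    - [0.0, [0.02, 0, 0], 0]
    - [0.0, [0.02, 0, 0], 0]

```text
t: 9.5
eef_pos: [0.5037, 0.0859, 0.0244]
tool_rot: [-0.0, 0.999, 0.044, 0.001]
contact_force: [0.6, 0.4, 0.1]
gripper_width: 1.001
grasp_force: 0.0
```

```bash
python3 - <<'E'
from meas import *
look('w8.png');track('w8.png','w7.png',dict(screwL=(82,285,.034),screwR=(476,281,.034),hole=(125,106,.053),slot=(420,106,.053),a=(148,168,.05),b=(399,167,.05),c=(155,220,.048),d=(392,220,.048)))
E
```

```text
9.5 [0.50369774 0.08588881 0.02442101] tcp in stage [-56.88798377   0.40785392]
screwL (83, 293) 0.99 before [-69.7  97. ] now [-69.6  97.2]
screwR (475, 289) 0.99 before [-67.7 -92. ] now [-67.5 -91.9]
hole (141, 105) 0.54 before [11.2 56.5] now [15.8 50.8]
slot (419, 117) 0.65 before [ 11.1 -47.7] now [ 11.7 -47.6]
a (154, 165) 0.96 before [-11.2  52.1] now [-5.7 49.7]
b (396, 164) 0.99 before [-10.9 -43.6] now [ -5.4 -42.2]
c (157, 218) 0.95 before [-32.6  52.5] now [-27.4  51.6]
d (392, 218) 0.99 before [-32.7 -43.7] now [-27.4 -43.4]
```

View pics/w8.png

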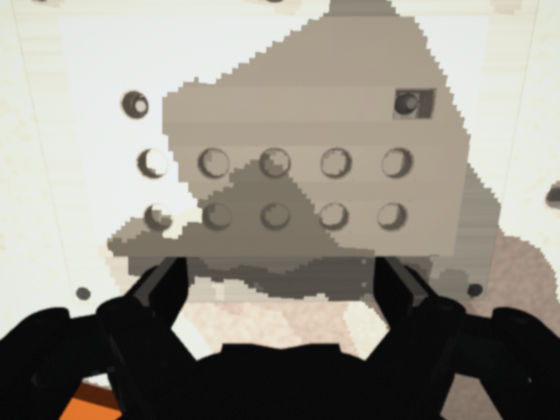

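```bash
python3 - <<'E'
from h import *
d=np.load('w8.png.npz')
for n,u,v in[('a',154,165),('b',396,164),('c',157,218),('d',392,218)]:print(n,st(ray(d['K'],d['P'],(u,v),.046)).round(1))
E
```

```text
a [-6.2 51.3]
b [ -5.9 -43.7]
c [-28.   52.4]
d [-28.1 -44.1]
```

The pins now show inside the hole at (138,105) and the slot at (405,103), so the tray appears to have dropped. I'll back off and look at it together with the clip.

Request:
apply_moves:
  deltas:
    - [0.0, [-0.1, 0, 0], 0]
    - [0.0, [-0.1, 0, -0.1], 0]
    - [0.0, [-0.1, 0, -0.3], 0]
    - [0.5, [0.0, 0, -0.5], 0]
    - [1.0, [0.12, 0, -0.6], 0]
    - [1.0, [0.12, 0, -0.6], 0]
    - [1.0, [0.12, 0, -0.6], 0]
    - [1.0, [0.12, 0, -0.6], 0]
    - [1.0, [0.12, 0, -0.6], 0]

```text
t: 10.45
eef_pos: [0.5253, 0.0876, 0.1431]
tool_rot: [0.0, 0.999, 0.044, -0.001]
contact_force: [-0.8, 0.2, -0.4]
gripper_width: 0.004
grasp_force: 0.0
```

```bash
python3 - <<'E'
from h import *
o,p=look('w9.png')
for t in['clip','clip_peg','tray_hole','tray_slot','vial_a','thumbscrew']:
    print(t,[(st(d['point']).round(1).tolist(),round(d['point'][2],3),round(d['confidence'],2)) for d in bot.look_for(p,t)[:2]])
c=p['color'][0:260,60:500,::-1]
cv2.imwrite('pics/w9c.png',cv2.resize(c,(792,468),interpolation=cv2.INTER_CUBIC))
E
```

```text
10.45 [0.52531384 0.08755387 0.14307381] tcp in stage [-35.20926653   0.1599087 ]
clip [([66.7, 20.3], 0.055, 0.64)]
clip_peg [([63.0, 12.7], 0.054, 0.83), ([58.6, -71.8], 0.061, 0.54)]
tray_hole [([-179.8, -4.3], 0.015, 0.98), ([-173.1, -246.8], 0.012, 0.89)]
tray_slot [([-1.4, 1.3], 0.049, 0.71), ([-178.5, -9.0], 0.01, 0.67)]
vial_a [([63.6, -71.8], 0.063, 0.68), ([-27.0, -148.2], 0.026, 0.61)]
thumbscrew [([58.9, 87.4], 0.04, 0.71), ([6.1, -218.8], 0.01, 0.26)]
```

View pics/w9c.png

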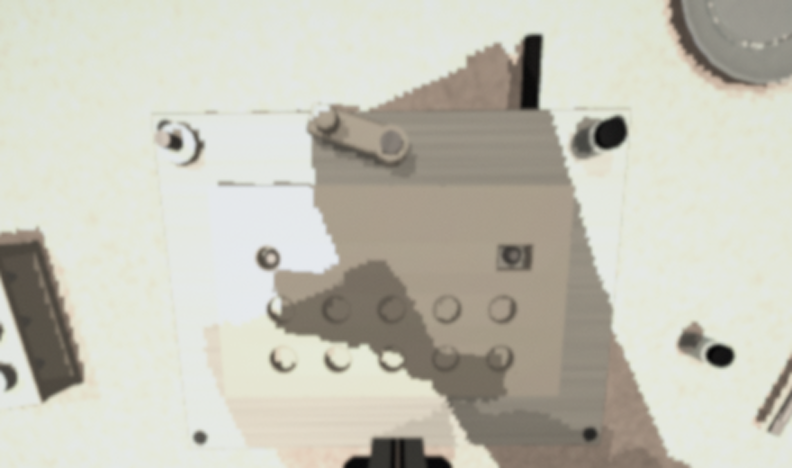

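The enlarged crop shows both pins centred, in the hole at (268,257) and in the slot at (514,256), and the tray lying square. The clip axis is at (391,143) and its peg top at (325,117).

```bash
python3 - <<'E'
from h import *
d=np.load('w9.png.npz')
for n,u,v,z in[('axis',391,143,.054),('pegtop',325,116,.067),('pinL',269,258,.042),('pinR',513,256,.042),('tFL',212,184,.046),('tFR',574,184,.046),('stFL',153,112,.034),('stFR',630,108,.034),('tip',397,440,.143),('screwL',200,437,.034),('screwR',590,434,.034),('thumb',168,140,.056)]:
    w=ray(d['K'],d['P'],(60+u/1.8,v/1.8),z);print(n,w.round(4),st(w).round(1))
E
```

```text
axis [0.6203 0.0995 0.054 ] [60.5  3.6]
pegtop [0.6257 0.1238 0.067 ] [68.  27.4]
pinL [0.5713 0.148  0.042 ] [15.9 56.3]
pinR [0.5814 0.0437 0.042 ] [ 16.7 -48.5]
tFL [0.5993 0.1711 0.046 ] [45.9 76.9]
tFR [0.6123 0.0238 0.046 ] [ 45.8 -71. ]
stFL [0.626  0.1994 0.034 ] [ 75.  102.7]
stFR [0.645  0.0022 0.034 ] [ 76.4 -95.4]
tip [0.5337 0.0896 0.143 ] [-26.7   1.4]
screwL [0.4826 0.1806 0.034 ] [-69.6  96.7]
screwR [ 0.5006 -0.0071  0.034 ] [-68.1 -92. ]
thumb [0.6136 0.1848 0.056 ] [61.3 89.2]
```

Request:
apply_moves:
  deltas:
    - [1.0, [0.2, -0.05, 0], 0]
    - [1.0, [0.45, -0.1, 0], 0]
    - [1.0, [0.635, -0.145, 0], 0]
    - [1.0, [0.635, -0.145, 0.1], 0]
    - [1.0, [0.635, -0.145, 0.25], 0]
    - [1.0, [0.635, -0.145, 0.38], 0]
    - [1.0, [0.635, -0.145, 0.42], 0]
    - [1.0, [0.635, -0.145, 0.42], 0]
    - [1.0, [0.635, -0.145, 0.42], 0]

```text
t: 11.7
eef_pos: [0.6516, 0.1282, 0.0615]
tool_rot: [-0.0, 0.999, 0.044, 0.001]
contact_force: [0.7, 0.3, -0.1]
gripper_width: 0.002
grasp_force: 0.0
```

```bash
python3 - <<'E'
from h import *
o=bot.get_obs();print(o['eef_pos'],st(o['eef_pos']),o['contact_force'])
E
```

```text
[0.65156727 0.12818854 0.06151679] [94.13607272 29.50081153] [ 0.740359    0.29772618 -0.06760178]
```

Request:
apply_moves:
  deltas:
    - [1.0, [0, 0, 0.02], 0]
    - [1.0, [-0.03, 0, 0.02], 0]
    - [1.0, [-0.06, 0, 0.02], 0]
    - [1.0, [-0.08, 0, 0.02], 0]
    - [1.0, [-0.1, 0, 0.02], 0]
    - [1.0, [-0.12, 0.005, 0.02], 0]
    - [1.0, [-0.14, 0.01, 0.02], 0]
    - [1.0, [-0.16, 0.018, 0.02], 0]
    - [1.0, [-0.18, 0.023, 0.02], 0]
    - [1.0, [-0.18, 0.023, 0.02], 0]

```text
t: 12.7
eef_pos: [0.6152, 0.1187, 0.0563]
tool_rot: [0.001, 0.999, 0.044, 0.0]
contact_force: [1.4, -1.8, 0.6]
gripper_width: -0.001
grasp_force: 0.7
```

```bash
python3 - <<'E'
from h import *
o,p=look('w10.png')
for t in['clip','clip_peg']:
    print(t,[(st(d['point']).round(1).tolist(),round(d['point'][2],3),round(d['confidence'],2)) for d in bot.look_for(p,t)[:2]])
E
```

```text
12.7 [0.61523116 0.11869221 0.05634697] tcp in stage [57.10399872 23.24629626]
clip [([63.8, 5.3], 0.056, 0.81)]
clip_peg [([62.3, 3.3], 0.054, 0.86)]
```

Request:
apply_moves:
  deltas:
    - [1.0, [0.03, 0, 0], 0]
    - [1.0, [0.03, -0.04, 0], 0]
    - [1.0, [0.03, -0.085, 0], 0]
    - [1.0, [-0.03, -0.085, 0], 0]
    - [1.0, [-0.09, -0.085, 0], 0]
    - [1.0, [-0.09, -0.06, 0], 0]
    - [1.0, [-0.09, -0.03, 0], 0]
    - [1.0, [-0.1, -0.005, 0], 0]
    - [1.0, [-0.1, 0.015, 0], 0]
    - [1.0, [-0.105, 0.035, 0], 0]
    - [1.0, [-0.105, 0.05, 0], 0]
    - [1.0, [-0.105, 0.05, 0], 0]

```text
t: 14.05
eef_pos: [0.5952, 0.112, 0.0566]
tool_rot: [-0.003, 0.999, 0.045, 0.001]
contact_force: [-1.9, 9.6, -0.5]
gripper_width: -0.002
grasp_force: 4.4
```

```bash
python3 - <<'E'
from h import *
o,p=look('w11.png')
print(o['contact_force'])
E
```

```text
14.05 [0.59524053 0.11199369 0.05656276] tcp in stage [36.60046802 18.33703143]
[-1.91751114  9.59567124 -0.522365  ]
```

Request:
apply_moves:
  deltas:
    - [1.0, [0, -0.08, 0], 0]
    - [1.0, [0, -0.08, 0], 0]
    - [1.0, [0, -0.08, -0.2], 0]
    - [1.0, [-0.1, -0.04, -0.4], 0]
    - [1.0, [-0.25, 0.05, -0.43], 0]
    - [1.0, [-0.36, 0.065, -0.43], 0]
    - [1.0, [-0.36, 0.065, -0.43], 0]
    - [1.0, [-0.36, 0.065, -0.43], 0]

```text
t: 14.9
eef_pos: [0.5252, 0.0881, 0.1427]
tool_rot: [0.0, 0.999, 0.044, 0.001]
contact_force: [0.3, 0.0, 0.1]
gripper_width: -0.002
grasp_force: 0.0
```

```bash
python3 - <<'E'
from meas import *
o,p=look('w12.png')
for t in['clip','clip_peg','vial_a','thumbscrew']:
    print(t,[(st(d['point']).round(1).tolist(),round(d['point'][2],3),round(d['confidence'],2)) for d in bot.look_for(p,t)[:2]])
f=lambda u,v:(round(60+u/1.8),round(v/1.8))
track('w12.png','w9.png',{k:(*f(u,v),z) for k,u,v,z in[('pinL',269,258,.042),('pinR',513,256,.042),('w1',448,309,.046),('w2',284,358,.046),('screwL',200,437,.034),('vial_a',607,133,.067),('thumb',175,140,.056),('axis',391,143,.054)]})
# clip band: bright/edge map around axis, rectified in stage frame at z=.053, printed coarse
d=np.load('w12.png.npz');g=cv2.cvtColor(d['c'],cv2.COLOR_RGB2GRAY);P=np.linalg.inv(d['P'])
c,s=np.cos(YAW),np.sin(YAW)
for x in range(74,16,-3):
    r=[]
    for y in range(36,-31,-3):
        w=np.array([C[0]+(c*x-s*y)/1e3,C[1]+(s*x+c*y)/1e3,.053,1]);q=d['K']@(P@w)[:3];u,v=q[:2]/q[2]
        r.append(int(g[int(round(v)),int(round(u))]) if 0<=v<420 else -1)
    print(x,r)
E
```

```text
14.9 [0.5252351  0.08807405 0.1426894 ] tcp in stage [-35.24182682   0.6850102 ]
clip [([49.9, 3.1], 0.053, 0.88)]
clip_peg [([27.4, -6.6], 0.034, 0.72), ([48.0, 0.5], 0.053, 0.55)]
vial_a [([-24.3, -147.5], 0.025, 0.74), ([63.1, -72.6], 0.059, 0.68)]
thumbscrew [([61.5, 87.8], 0.041, 0.55), ([-12.2, 187.8], 0.034, 0.19)]
pinL (209, 143) 0.97 before [16.2 56.6] now [16.6 57. ]
pinR (345, 142) 0.97 before [ 16.9 -48.5] now [ 17.2 -48. ]
w1 (309, 172) 0.94 before [ -5.8 -20.8] now [ -5.4 -20.4]
w2 (218, 199) 0.96 before [-27.4  51.2] now [-26.9  51.6]
screwL (171, 244) 0.99 before [-69.8  96.8] now [-70.   97.2]
vial_a (397, 74) 0.99 before [ 62.2 -75.1] now [ 62.3 -74.7]
thumb (157, 79) 0.97 before [61.2 86.7] now [61.  87.1]
axis (277, 79) 0.78 before [60.8  3.8] now [61.1  4.1]
74 [229, 229, 229, 229, 229, 228, 228, 229, 228, 224, 182, 148, 146, 144, 145, 140, 143, 146, 144, 139, 140, 138, 139]
71 [226, 226, 225, 197, 155, 199, 211, 157, 146, 143, 143, 143, 142, 142, 142, 143, 143, 144, 142, 143, 143, 144, 144]
68 [226, 200, 147, 147, 146, 146, 147, 146, 146, 146, 149, 150, 143, 143
[... 1369 characters left out ...]
 160, 160, 160, 159, 159, 160, 160, 135, 132, 132, 134, 128, 158, 159, 159, 160, 159, 158, 159, 159, 159]
29 [232, 226, 171, 159, 159, 159, 159, 159, 160, 143, 154, 135, 128, 128, 159, 159, 159, 159, 159, 159, 160, 159, 159]
26 [232, 232, 179, 160, 159, 159, 160, 159, 160, 159, 158, 154, 154, 156, 160, 159, 159, 158, 158, 158, 159, 159, 158]
23 [232, 232, 229, 161, 161, 161, 161, 160, 161, 161, 162, 161, 161, 161, 161, 161, 161, 160, 160, 161, 161, 160, 161]
20 [232, 232, 232, 176, 162, 161, 162, 162, 162, 161, 162, 163, 162, 161, 161, 162, 161, 161, 161, 161, 161, 163, 162]
17 [232, 232, 233, 187, 162, 162, 161, 161, 159, 158, 162, 162, 162, 162, 162, 162, 162, 162, 161, 161, 162, 161, 161]
```

The bar runs straight towards the robot (stage y constant from x = 56 to 35 mm) and crosses the tray's far edge. The pins are still centred, and the vial and thumbscrew have not moved.

```bash
python3 -c "
from station import bot
print(bot.hand_in())"
```

```text
the job is handed in; nothing more can be done
None
```

I handed the job in after about 15 s of robot time: the tray lies flat on the cold plate with both pins in its holes, and the clip is turned to its stop, straight across the far edge; vial_a and the thumbscrew measured unmoved, nothing else was touched as far as I could tell, and no verdict was returned.

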